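# Load the kiln tray with casting flasks in reverse order

## Robot

A 6-joint arm with a two-finger parallel gripper is mounted at the origin on a cart in front of the work surface, level with it; the furniture and walls round the work are solid. World frame = base frame: x ahead of the robot, y to its left, z up, the work surface at z = 0. Lengths are in mm, angles in degrees, forces in N, time in s.
With the tool pointing down it reaches from about 350 to 975 mm from the base axis. Payload 17.4 kg.
Tool frame: the origin (TCP) lies at the very end of the fingers, on their centre line; the grasp point (between the pads) lies 19 mm behind it (r.grip_depth is the distance from the TCP to the grasp point, in mm); z points along the fingers, y is the line along which they close (so a half turn about z gives the same grasp; the last joint's range is limited). The gripper opens to 85 mm and grips with 20 to 120 N. Pads are 22 mm wide; open, the fingers measure 114 mm over their backs; the gripper's body (76 mm by 85 mm) begins 54 mm behind the grasp point. The pads swing forward as they close: fully open they stand 13 mm farther back than shut.
Start: joints at [-44.393, 6.646, 82.598, -0, 90.757, -2.166], TCP at [499.827, -453.657, 231.303] pointing down, gripper open.
Joint ranges: [-162.19, 162.19], [-47.58, 125.68], [4.15, 143.07], [-65.23, 245.23], [0.69, 171.88], [-170.13, 170.13]. Speed limits (degrees/s): [108.29, 108.29, 127.2, 180, 180, 180].

## Interface

Orientations are given as [roll, pitch, yaw] about the fixed x, y, z axes, in that order (R = Rz(yaw) Ry(pitch) Rx(roll)).
In Python, from plant import status, imaging, r gives the robot as it stands.
- The arm moves only by the tool apply_moves, never from a script. Its argument "rows" is a list of rows, each a list of 3 entries, a list of its own where there are three numbers: the shift along the world's x, y, z in units of 60 mm (1.0 is 60 mm), then the turn about the world's z in degrees, then the gripper command: -1 is fully open, 1 is shut, values between are in proportion. In form: [[[x, y, z], turn, gripper], ...]. A call has 1 to 5 rows; each row is the pose to reach, as a shift and turn from the pose commanded when the call began; what a row does not reach only later rows make up. A row lasts 1/8 s, in which the tool goes at most 62.5 mm and 10.7 degrees, less where a joint would pass 70% of its speed; a pose out of reach is approached as far as the arm can. A call with a gripper value outside its range is refused whole. The fingers move at their own pace and stop on an object; "newtons" is the grip in N (left out, the last holds). Time passes only in rows, so rows that repeat a pose let the fingers close. It gives the time, the measured TCP pose, the force, the opening and the grip force at its end, in the units of the state.
- status.get_state(): the state, without advancing time (a new reading comes with each control period).
- imaging.capture(name): name is "scene" or "side" or "wrist"; returns a dict with "frame" (480x640x3 uint8, blue, green, red), "intrinsics" (3x3 intrinsics, pixels), "world_from_camera" (4x4, takes a point from camera to world coordinates); the wrist camera has in their place "mount" (4x4, takes a point from camera to tool coordinates, whose origin is the TCP and whose axes are the flange's). Camera axes: x right, y down, z forward; pixel columns grow to the right and rows downward; lengths in mm; the calibration is good to about 2 mm. A picture is of the moment at which its call begins: read the wrist's pose just before it. There is no depth.
- r.finish_job(): hands the job in; it is judged then, once.
The state is a dict: "time": time; "q": joint angles; "qd": joint speeds; "joint_torque": joint torques, N m; "position": TCP position; "orientation": TCP orientation; "wrist_force": force on the tool from outside, world axes, zero at the start; "moment": the same for the moment, N m; "width": finger opening in mm; "grasp_force": force on a finger pad.
Only numpy, scipy, OpenCV 4.12 (cv2) and the standard library are available. Lean on these libraries where they do the work, as an engineer would, in place of code of your own. Each camera call takes 0.05 s, during which the arm holds its last target. There are 200 camera calls.

## Task

Move the four casting flasks from the wooden drying board to the bays of the steel kiln tray, one to a bay, in reverse order: the flask that stood nearest the board's red end goes into the bay farthest from the tray's handle, and so on, until the one farthest from the red end stands nearest the handle. Keep the flasks upright throughout, and leave each standing flat on the tray floor within its bay; the black rubber bases stay on the board.

Things in the scene. Friction and masses are not known exactly. Their poses are not given: they have to be found in the camera images.
- drying_board: fixed pale wooden drying board, 84 x 300 mm, 15 mm high, with a 24 mm high red-painted block across one end. Origin: centre of the board's underside, on the bench. Its y axis runs along the row towards the red end; x across, z up. Four places in a row at y = +105 (nearest the red end), +35, -35 and -105 mm, each with a rubber base.
- kiln_tray: fixed dark steel kiln tray, 74 x 288 mm, floor 6 mm above the bench; four square bays in a row, 66 x 66 mm inside, ribs 4 mm thick round them to 14 mm above the bench. A bright bow handle sticks out 44 mm at one end. Origin: centre of its underside, on the bench; y runs along the row towards the handle, x across, z up. Bay centres at x = 0, y = +105 (nearest the handle), +35, -35, -105 mm.
- flask_red_center (a point): loose casting flask with a red collar: upright round steel can, 44 mm diameter, 70 mm high, about 0.25 kg, the top 18 mm of it red with a white plaster disc in the middle of its top. The point is its centre, 35 mm above its underside; its z axis is up. Stands on a rubber base on the drying board at the start.
- base_red: fixed black round rubber base, 60 mm diameter, 4 mm thick, on which the red-collared flask stands at the start; it stays on the board and so marks that flask's original place. Origin: centre of its underside, on the board's top (15 mm above the bench).
- flask_blue_center (a point): loose casting flask with a blue collar: upright round steel can, 44 mm diameter, 70 mm high, about 0.25 kg, the top 18 mm of it blue with a white plaster disc in the middle of its top. The point is its centre, 35 mm above its underside; its z axis is up. Stands on a rubber base on the drying board at the start.
- base_blue: fixed black round rubber base, 60 mm diameter, 4 mm thick, on which the blue-collared flask stands at the start; it stays on the board and so marks that flask's original place. Origin: centre of its underside, on the board's top (15 mm above the bench).
- flask_yellow_center (a point): loose casting flask with a yellow collar: upright round steel can, 44 mm diameter, 70 mm high, about 0.25 kg, the top 18 mm of it yellow with a white plaster disc in the middle of its top. The point is its centre, 35 mm above its underside; its z axis is up. Stands on a rubber base on the drying board at the start.
- base_yellow: fixed black round rubber base, 60 mm diameter, 4 mm thick, on which the yellow-collared flask stands at the start; it stays on the board and so marks that flask's original place. Origin: centre of its underside, on the board's top (15 mm above the bench).
- flask_green_center (a point): loose casting flask with a green collar: upright round steel can, 44 mm diameter, 70 mm high, about 0.25 kg, the top 18 mm of it green with a white plaster disc in the middle of its top. The point is its centre, 35 mm above its underside; its z axis is up. Stands on a rubber base on the drying board at the start.
- base_green: fixed black round rubber base, 60 mm diameter, 4 mm thick, on which the green-collared flask stands at the start; it stays on the board and so marks that flask's original place. Origin: centre of its underside, on the board's top (15 mm above the bench).

How it is judged:
By the outcome, as a careful person would: the job done as asked, in the order asked, and still so for the second after the job is handed in, with the robot touching nothing.
It also fails if it takes over 93 s, if anything falls off the work surface, if the arm or the gripper's body presses on something with over 40 N, if the wrist force passes 120 N, or if a joint passes its speed limit or range.

## Working session

There is one attempt and no reset: what is moved stays moved. The work goes in short steps, Python scripts to look and compute and a tool call to move; the robot and the scene stay as the last step left them, time stands still between calls to the robot, and variables do not carry over. Pictures are saved under pics/ and viewed, at most 14 in all, crops included, and the job is handed in when it is done.

Besides the shell and the picture viewer there is one more tool, called after ">>>" by a JSON object that holds its "name" and its "arguments", one argument or row to a line. apply_moves: Moves the arm, as the interface text tells. Its arguments: {"type":"object","properties":{"rows":{"type":"array","items":{"type":"array"}},"newtons":{"type":"number"}},"required":["rows"]}

```bash
mkdir -p pics; ls; python3 - <<'E'
from plant import status, imaging, r
import cv2,numpy as np
s=status.get_state();print(s['time'],s['position'],s['orientation'],s['width'])
for n in['scene','side']:
    c=imaging.capture(n);cv2.imwrite(f'pics/{n}0.png',c['frame']);print(n,c['intrinsics'],c['world_from_camera'])
    np.savez(f'{n}.npz',f=c['frame'],K=c['intrinsics'],T=c['world_from_camera'])
E
```

```text
pics
0.0 [ 499.6769138  -453.52726858  230.56853696] [-1.79934747e+02 -2.36038199e-03  4.77736033e+01] 85.3134264130002
scene [[458.14240862   0.         312.58313135]
 [  0.         458.14240862 243.09985323]
 [  0.           0.           1.        ]] [[-6.50842797e-01 -5.50447508e-01  5.22887363e-01  6.38281966e+01]
 [-7.58985664e-01  4.54900456e-01 -4.65839390e-01  4.44764780e+02]
 [ 1.85584316e-02 -7.00052224e-01 -7.13850452e-01  6.47200784e+02]
 [ 0.00000000e+00  0.00000000e+00  0.00000000e+00  1.00000000e+00]]
side [[604.60221136   0.         325.2090538 ]
 [  0.         604.60221136 239.53910084]
 [  0.           0.           1.        ]] [[ 1.36327491e-01 -7.98435149e-01  5.86443627e-01 -2.52249994e+02]
 [-9.90590990e-01 -1.02688208e-01  9.04688984e-02 -5.55752406e+01]
 [-1.20127030e-02 -5.93259171e-01 -8.04921891e-01  1.12420399e+03]
 [ 0.00000000e+00  0.00000000e+00  0.00000000e+00  1.00000000e+00]]
```

View pics/scene0.png

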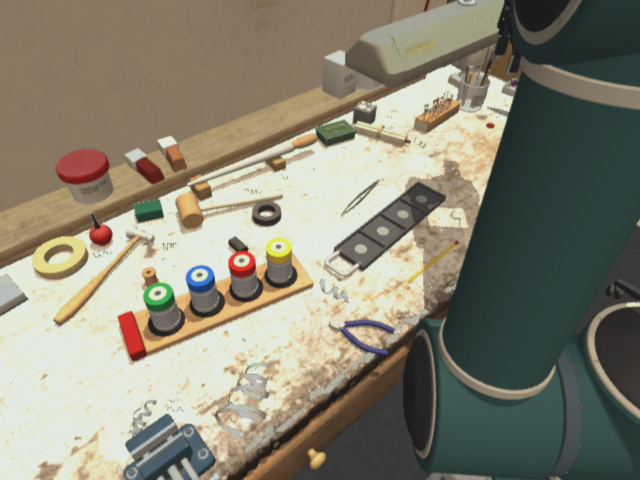

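View pics/side0.png

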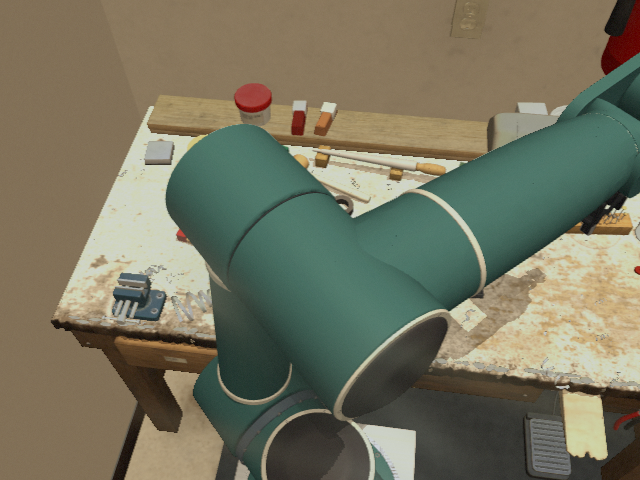

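The scene view shows, from the red end, green (159,296), blue (201,274), red (241,261), yellow (279,247). The tray's handle (340,265) is at the end near the board. The side view is blocked by the arm.

```bash
cat > h.py <<'E'
import numpy as np,cv2
def cast(K,T,p,z):
    p=np.atleast_2d(np.asarray(p,float));d=np.c_[p,np.ones(len(p))]@np.linalg.inv(K).T@T[:3,:3].T
    o=T[:3,3];return o+d*((z-o[2])/d[:,2])[:,None]
E
python3 - <<'E'
from h import *
d=np.load('scene.npz');f,K,T=d['f'],d['K'],d['T']
hsv=cv2.cvtColor(f,cv2.COLOR_BGR2HSV)
pts=[]
for n,(u,v) in dict(green=(159,296),blue=(201,274),red=(241,261),yellow=(279,247)).items():
    m=((hsv[...,1]<70)&(hsv[...,2]>150)).astype(np.uint8);w=np.zeros_like(m);w[v-11:v+12,u-13:u+14]=1
    c=max(cv2.findContours(m*w,0,2)[0],key=cv2.contourArea)
    (x,y),ax,_=cv2.fitEllipse(cv2.convexHull(c));P=cast(K,T,(x,y),89)[0];pts.append(P);print(n,(x,y),ax,P.round(1))
pts=np.array(pts);print(np.linalg.norm(np.diff(pts,axis=0),axis=1),'board dir',np.degrees(np.arctan2(*(pts[0]-pts[3])[1::-1])))
# tray: dark outline
g=(f.max(2)<95).astype(np.uint8);w=np.zeros_like(g);w[170:275,330:450]=1
c=max(cv2.findContours(g*w,0,2)[0],key=cv2.contourArea)
Q=cast(K,T,c[:,0,:],14)[:,:2].astype(np.float32);R=cv2.minAreaRect(Q);print('tray',R,cv2.boundingRect(c))
cv2.drawContours(f,[c],-1,(0,255,0),1)
cv2.imwrite('pics/tr.png',cv2.resize(f[170:280,320:460],None,fx=5,fy=5))
E
```

```text
green (157.2239990234375, 292.896728515625) (12.606978416442871, 17.51488494873047) [543.2 333.3  89. ]
blue (199.08978271484375, 274.53631591796875) (12.564971923828125, 16.4046688079834) [534.5 265.2  89. ]
red (241.1042938232422, 260.3551330566406) (10.520718574523926, 15.166725158691406) [517.3 196.7  89. ]
yellow (278.1308898925781, 246.39305114746094) (10.032256126403809, 14.683218955993652) [503.9 130.5  89. ]
[68.66001296 70.64312241 67.4878971 ] board dir 79.04161546653418
tray ((468.876953125, -135.18324279785156), (77.17945861816406, 294.8203125), 6.561558246612549) (335, 182, 111, 89)
```

View pics/tr.png

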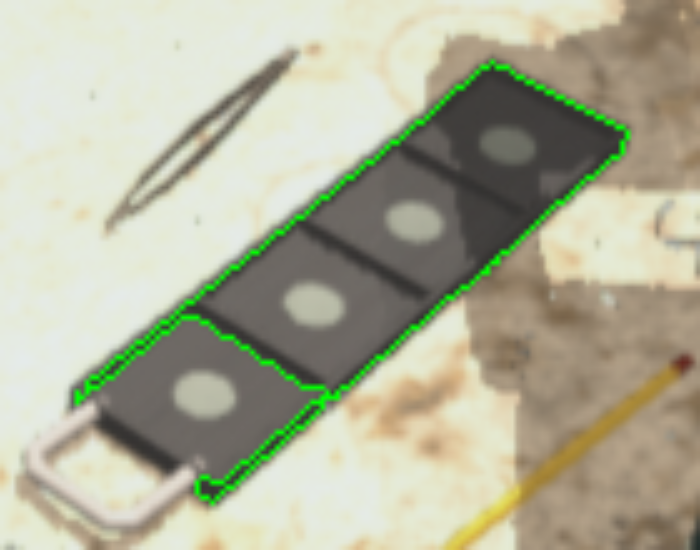

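The tray crop shows four bay discs: (205,395), (314,304), (414,222) and (508,145) in the crop, with the handle at lower left. The outline fits the rim.

```bash
python3 - <<'E'
from h import *
d=np.load('scene.npz');K,T=d['K'],d['T']
p=np.array([[205,395],[314,304],[414,222],[508,145]])/5+[320,170]-.4
P=cast(K,T,p,6);print(P.round(1),np.linalg.norm(np.diff(P,axis=0),axis=1))
a=P[0]-P[3];print('dir',np.degrees(np.arctan2(a[1],a[0])),P.mean(0))
from plant import imaging
c=imaging.capture('wrist');print(c['mount'].round(3),c['intrinsics'])
E
```

```text
[[ 462.7  -35.9    6. ]
 [ 470.8 -106.     6. ]
 [ 478.2 -175.     6. ]
 [ 485.7 -244.9    6. ]] [70.64310458 69.39694054 70.29145553]
dir 96.28554148154623 [ 474.35236227 -140.46701505    6.        ]
[[ 1.00000e-03 -9.50000e-01 -3.13000e-01  7.92110e+01]
 [ 1.00000e+00  1.00000e-03  0.00000e+00 -1.41600e+00]
 [-0.00000e+00 -3.13000e-01  9.50000e-01 -1.41818e+02]
 [ 0.00000e+00  0.00000e+00  0.00000e+00  1.00000e+00]] [[402.03415976   0.         323.92778085]
 [  0.         402.03415976 236.87769931]
 [  0.           0.           1.        ]]
```

>>> {"name": "apply_moves", "arguments": {
  "rows": [
    [[-0.1,1,0],10,-1],
    [[-0.2,2,0],20,-1],
    [[-0.3,3,0],30,-1],
    [[-0.4,4,0],40,-1],
    [[-0.5,5,0],48.5,-1]
  ]
}}

```text
time: 0.78
position: [469.2, -151.9, 231.2]
orientation: [180.0, -0.0, 96.6]
wrist_force: [0.3, 0.4, 0.1]
width: 85.7
grasp_force: 0.0
```

>>> {"name": "apply_moves", "arguments": {
  "rows": [
    [[0,0.6,0],0,-1],
    [[0,0.9,0],0,-1],
    [[0,0.9,0],0,-1]
  ]
}}

```text
time: 1.15
position: [470.0, -99.3, 231.3]
orientation: [180.0, 0.0, 96.3]
wrist_force: [-0.1, -0.6, 0.5]
width: 85.4
grasp_force: 0.0
```

```bash
cat >> h.py <<'E'
from scipy.spatial.transform import Rotation as Ro
def look(name):
    from plant import status,imaging
    s=status.get_state();c=imaging.capture('wrist')
    T=np.eye(4);T[:3,:3]=Ro.from_euler('xyz',s['orientation'],degrees=True).as_matrix();T[:3,3]=s['position']
    T=T@c['mount'];np.savez(name+'.npz',f=c['frame'],K=c['intrinsics'],T=T);cv2.imwrite(f'pics/{name}.png',c['frame'])
    print(s['time'],s['position'].round(1),s['orientation'].round(2),s['width'],s['wrist_force'].round(1));return c['frame'],c['intrinsics'],T
E
python3 - <<'E'
from h import *
look('w1')
E
```

```text
1.15 [470.  -99.3 231.3] [1.800e+02 1.000e-02 9.634e+01] 85.44235685379898 [-0.1 -0.6  0.5]
```

View pics/w1.png

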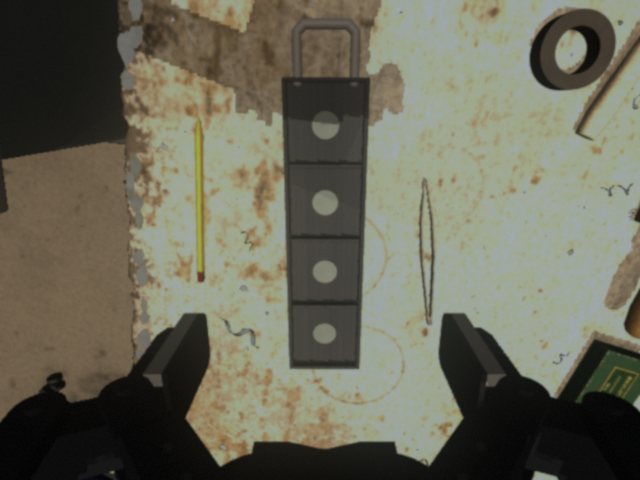

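The wrist view has the tray square in the picture: bay discs at (325,125), (325,203), (325,271), (325,334), and the handle at the top.

>>> {"name": "apply_moves", "arguments": {
  "rows": [
    [[0.16,1,0],-4,-1],
    [[0.32,2,0],-8,-1],
    [[0.48,3,0],-12,-1],
    [[0.64,4,0],-16,-1],
    [[0.8,5,0],-17.3,-1]
  ]
}}

```text
time: 1.82
position: [518.7, 201.1, 231.1]
orientation: [180.0, 0.0, 78.8]
wrist_force: [0.8, -0.7, 0.6]
width: 85.5
grasp_force: 0.0
```

>>> {"name": "apply_moves", "arguments": {
  "rows": [
    [[0.16,0.75,0],0,-1],
    [[0.16,0.75,0],0,-1],
    [[0.16,0.75,0],0,-1]
  ]
}}

```text
time: 2.2
position: [528.0, 244.1, 230.8]
orientation: [-180.0, 0.1, 78.9]
wrist_force: [-0.3, -0.5, -0.3]
width: 85.2
grasp_force: 0.0
```

```bash
python3 - <<'E'
from h import *
d=np.load('w1.npz');f,K,T=d['f'],d['K'],d['T']
m=cv2.inRange(f,(0,0,0),(88,88,88));w=np.zeros_like(m);w[70:380,270:380]=1;m=m*w
L=[]
for v in(125,203,271,334):
    k=np.zeros_like(m);k[v-18:v+19,305:346]=255
    c=max(cv2.findContours(cv2.inRange(f,(95,95,95),(255,255,255))&k,0,2)[0],key=cv2.contourArea)
    (x,y),ax,_=cv2.fitEllipse(c);P=cast(K,T,(x,y),6)[0];L.append(P);print((round(x),round(y)),ax,P.round(1))
L=np.array(L);a=L[0]-L[3];print('discs',L.mean(0),np.degrees(np.arctan2(a[1],a[0])),np.linalg.norm(np.diff(L,axis=0),axis=1))
c=max(cv2.findContours(m,0,2)[0],key=cv2.contourArea)
print('rect z14',cv2.minAreaRect(cast(K,T,c[:,0],14)[:,:2].astype(np.float32)))
f,K,T=look('w2')
E
```

```text
(325, 130) (15.564823150634766, 24.41915512084961) [462.5 -40.4   6. ]
(325, 202) (23.256948471069336, 24.268173217773438) [ 469.6 -105.9    6. ]
(324, 271) (20.956989288330078, 22.802949905395508) [ 477.2 -175.2    6. ]
(324, 333) (18.355262756347656, 21.47951889038086) [ 484.6 -244.9    6. ]
discs [ 473.50290635 -141.56298477    6.        ] 96.18233116185785 [65.89461736 69.72664179 70.06790061]
rect z14 ((473.1372985839844, -136.40472412109375), (74.19202423095703, 289.6890869140625), 6.382160186767578)
2.2 [528.  244.1 230.8] [-1.7997e+02  5.0000e-02  7.8920e+01] 85.23549460854376 [-0.3 -0.5 -0.3]
```

View pics/w2.png

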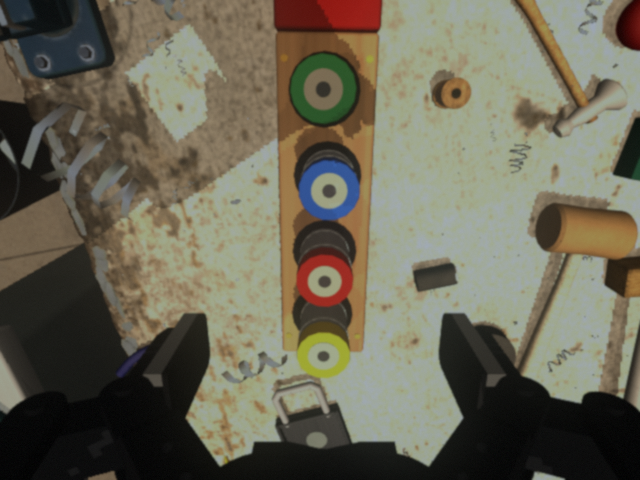

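The wrist view shows the row from the red block at the top: green (324,89), blue (330,190), red (324,281), yellow (323,356).

```bash
python3 - <<'E'
from h import *
d=np.load('w1.npz');K,T=d['K'],d['T']
print('ribs',cast(K,T,[(326,79),(326,163.5),(326,237),(325,302),(324,367)],14).round(1).tolist())
d=np.load('w2.npz');f,K,T=d['f'],d['K'],d['T'];h=cv2.cvtColor(f,cv2.COLOR_BGR2HSV);S=[]
for n,(u,v,lo,hi) in dict(green=(324,89,45,85),blue=(330,190,100,130),red=(324,281,0,8),yellow=(323,356,22,34)).items():
    k=np.zeros(h.shape[:2],np.uint8);k[max(v-45,0):v+45,u-45:u+45]=255
    m=cv2.inRange(h,(lo,110,60),(hi,255,255))
    if n=='red':m|=cv2.inRange(h,(172,110,60),(180,255,255))
    c=max(cv2.findContours(m&k,0,2)[0],key=cv2.contourArea)
    (x,y),ax,_=cv2.fitEllipse(cv2.convexHull(c))
    w=cv2.inRange(h,(0,0,100),(180,90,255));kk=np.zeros_like(k);cv2.circle(kk,(u,v),int(min(ax)*.36),255,-1)
    c=max(cv2.findContours(w&kk,0,2)[0],key=cv2.contourArea);(x2,y2),a2,_=cv2.fitEllipse(cv2.convexHull(c))
    P=cast(K,T,(x,y),89)[0];P2=cast(K,T,(x2,y2),89)[0];S.append(P2);print(n,(round(x,1),round(y,1)),np.round(ax,1),P.round(1),'disc',(round(x2,1),round(y2,1)),np.round(a2,1),P2.round(1))
S=np.array(S);print(np.linalg.norm(np.diff(S,axis=0),axis=1));a=S[0]-S[3];print(np.degrees(np.arctan2(a[1],a[0])))
# board edges at z=15
for v in(60,140,235,320):
    b=np.where(cv2.inRange(h[v],(5,60,60),(25,255,255))[:,0][270:385]>0)[0]+270;print(v,b.min(),b.max(),cast(K,T,[(b.min(),v),(b.max(),v)],15).mean(0).round(1))
E
```

```text
ribs [[458.7, 0.7, 14.0], [466.6, -68.7, 14.0], [474.4, -136.9, 14.0], [481.1, -204.6, 14.0], [488.5, -280.4, 14.0]]
green (322.8, 88.0) [65.5 69. ] [542.7 333.2  89. ] disc (322.7, 88.7) [38.3 40.7] [542.6 332.8  89. ]
blue (328.7, 189.1) [60.1 60.8] [533.8 265.8  89. ] disc (328.8, 190.4) [36.3 36.9] [533.7 264.9  89. ]
red (323.9, 277.4) [56.8 60.8] [517.3 199.   89. ] disc (324.1, 280.9) [30.  32.4] [516.9 196.1  89. ]
yellow (315.4, 342.5) [58.8 77.6] [499.5 143.6  89. ] disc (323.0, 355.7) [26.5 30.6] [503.1 130.2  89. ]
[68.43109558 70.83944547 67.27412766]
78.97342853122521Traceback (most recent call last):
  File "<stdin>", line 17, in <module>
cv2.error: OpenCV(4.12.0) /io/opencv/modules/core/src/arithm.cpp:2051: error: (-209:Sizes of input arguments do not match) The lower boundary is neither an array of the same size and same type as src, nor a scalar in function 'inRange'
```

>>> {"name": "apply_moves", "arguments": {
  "rows": [
    [[0.12,0.8,0],0,-1],
    [[0.245,1.48,-0.3],0,-1],
    [[0.245,1.48,-1.3],0,-1],
    [[0.245,1.48,-2.2],0,-1],
    [[0.245,1.48,-2.7],0,-1]
  ],
  "newtons": 40
}}

```text
time: 2.88
position: [541.7, 332.0, 66.4]
orientation: [-179.9, 0.1, 78.9]
wrist_force: [-1.1, 0.4, 0.1]
width: 85.5
grasp_force: 0.0
```

>>> {"name": "apply_moves", "arguments": {
  "rows": [
    [[0,0,-0.3],0,-1],
    [[0,0,-0.46],0,-1],
    [[0,0,-0.46],0,-1],
    [[0,0,-0.46],0,-1]
  ]
}}

```text
time: 3.38
position: [542.8, 334.3, 43.1]
orientation: [179.9, -0.1, 79.0]
wrist_force: [-0.2, 0.7, 0.1]
width: 85.3
grasp_force: 0.0
```

>>> {"name": "apply_moves", "arguments": {
  "rows": [
    [[0,0,0],0,0],
    [[0,0,0],0,0.3],
    [[0,0,0],0,1],
    [[0,0,0],0,1],
    [[0,0,0],0,1]
  ]
}}

```text
time: 4.0
position: [542.5, 334.3, 42.4]
orientation: [179.9, -0.0, 79.0]
wrist_force: [1.4, -0.5, 5.8]
width: 43.0
grasp_force: 40.5
```

>>> {"name": "apply_moves", "arguments": {
  "rows": [
    [[0,0,0],0,1],
    [[0,0,0],0,1],
    [[0,0,0.3],0,1],
    [[0,0,0.9],0,1],
    [[0,0,1.6],0,1]
  ]
}}

```text
time: 4.62
position: [541.6, 333.9, 138.9]
orientation: [-179.9, 0.0, 79.0]
wrist_force: [0.6, 0.7, -3.5]
width: 43.0
grasp_force: 41.4
```

```bash
python3 - <<'E'
from h import *
look('w3')
E
```

```text
4.625 [541.6 333.9 138.9] [-1.7993e+02  5.0000e-02  7.8970e+01] 43.005428804029386 [ 0.6  0.7 -3.5]
```

View pics/w3.png

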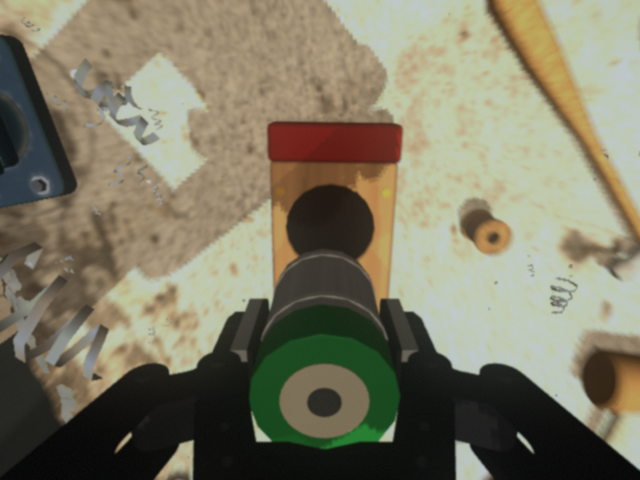

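The flask hangs upright in the fingers, with the green top at (325,400) and its base left on the board at (330,227). Carrying it to the far bay now.

>>> {"name": "apply_moves", "arguments": {
  "rows": [
    [[-0.05,-0.5,0],2,1],
    [[-0.15,-1.5,0],5,1],
    [[-0.24,-2.5,0],8,1],
    [[-0.34,-3.5,0],11,1],
    [[-0.44,-4.5,0],14,1]
  ]
}}

```text
time: 5.3
position: [515.1, 62.5, 138.4]
orientation: [180.0, -0.0, 93.1]
wrist_force: [0.9, 0.0, -2.5]
width: 43.4
grasp_force: 41.5
```

>>> {"name": "apply_moves", "arguments": {
  "rows": [
    [[-0.1,-1,0],2,1],
    [[-0.2,-2,0],3.3,1],
    [[-0.3,-3,0],3.3,1],
    [[-0.4,-4,0],3.3,1],
    [[-0.48,-4.8,0],3.3,1]
  ]
}}

```text
time: 5.92
position: [486.2, -226.0, 138.4]
orientation: [180.0, 0.0, 96.2]
wrist_force: [0.0, -0.4, -2.8]
width: 43.1
grasp_force: 41.5
```

>>> {"name": "apply_moves", "arguments": {
  "rows": [
    [[-0.02,-0.3,0],0,1],
    [[-0.02,-0.32,0],0,1],
    [[-0.02,-0.32,0],0,1]
  ]
}}

```text
time: 6.3
position: [485.9, -242.1, 137.8]
orientation: [180.0, -0.0, 96.3]
wrist_force: [0.7, -0.4, -3.2]
width: 43.0
grasp_force: 41.5
```

```bash
python3 - <<'E'
from h import *
f,K,T=look('w4')
Ti=np.linalg.inv(T)
for k in(105,35,-35,-105):
    o=np.array([473.6,-139])+k*np.array([-.1097,.994]);p=Ti[:3]@[*o,6,1];p=K@p;print(k,o.round(1),(p[:2]/p[2]).round())
E
```

```text
6.3 [ 485.9 -242.1  137.8] [ 1.800e+02 -2.000e-02  9.631e+01] 43.0216708403593 [ 0.7 -0.4 -3.2]
105 [462.1 -34.6] [ 326. -142.]
35 [ 469.8 -104.2] [326.   2.]
-35 [ 477.4 -173.8] [325. 123.]
-105 [ 485.1 -243.4] [325. 226.]
```

View pics/w4.png

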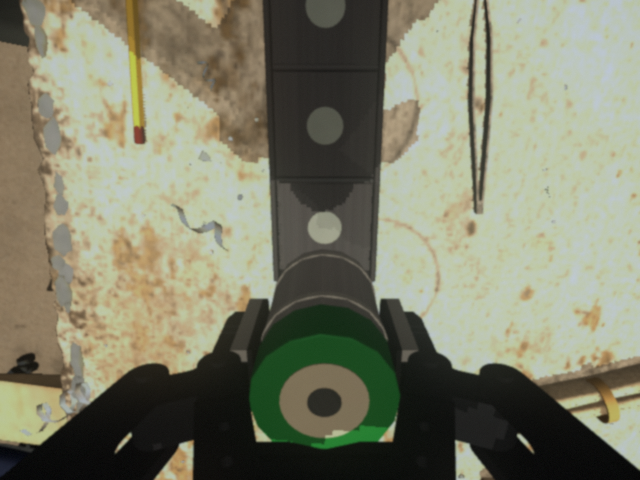

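The two nearest bay discs show at (325,126) and (325,228), within 2 mm of the prediction. Lowering.

>>> {"name": "apply_moves", "arguments": {
  "rows": [
    [[-0.01,-0.03,-0.6],0,1],
    [[-0.01,-0.03,-1.3],0,1],
    [[-0.01,-0.03,-1.6],0,1],
    [[-0.01,-0.03,-1.72],0,1],
    [[-0.01,-0.03,-1.76],0,1]
  ]
}}

```text
time: 6.98
position: [485.7, -244.9, 33.0]
orientation: [179.9, 0.0, 96.3]
wrist_force: [0.5, 0.3, -3.1]
width: 43.2
grasp_force: 41.5
```

>>> {"name": "apply_moves", "arguments": {
  "rows": [
    [[0,0,-0.02],0,1],
    [[0,0,-0.04],0,1],
    [[0,0,-0.04],0,1],
    [[0,0,-0.04],0,1]
  ]
}}

```text
time: 7.48
position: [485.2, -244.9, 29.9]
orientation: [180.0, 0.0, 96.3]
wrist_force: [0.9, -0.7, -2.4]
width: 43.4
grasp_force: 41.5
```

>>> {"name": "apply_moves", "arguments": {
  "rows": [
    [[0,0,-0.01],0,1],
    [[0,0,-0.02],0,1],
    [[0,0,-0.02],0,1]
  ]
}}

```text
time: 7.85
position: [485.2, -245.0, 29.4]
orientation: [180.0, 0.0, 96.3]
wrist_force: [-4.3, 1.7, 8.3]
width: 43.4
grasp_force: 42.7
```

>>> {"name": "apply_moves", "arguments": {
  "rows": [
    [[0,0,0],0,0.2],
    [[0,0,0],0,-0.2],
    [[0,0,0],0,-1],
    [[0,0,0],0,-1],
    [[0,0,0],0,-1]
  ]
}}

```text
time: 8.48
position: [485.1, -244.9, 28.5]
orientation: [180.0, 0.0, 96.3]
wrist_force: [0.6, 0.6, 0.6]
width: 85.3
grasp_force: 0.0
```

>>> {"name": "apply_moves", "arguments": {
  "rows": [
    [[0,0,0.3],0,-1],
    [[0,0,1],0,-1],
    [[0,0,1.8],0,-1],
    [[0,0,2.5],0,-1],
    [[0,0,2.5],0,-1]
  ]
}}

```text
time: 9.1
position: [486.3, -245.5, 183.6]
orientation: [179.7, 0.2, 96.3]
wrist_force: [0.5, 0.4, -0.1]
width: 85.5
grasp_force: 0.0
```

```bash
python3 - <<'E'
from h import *
look('w5')
E
```

```text
9.1 [ 486.3 -245.5  183.6] [179.69   0.22  96.27] 85.52941824850647 [ 0.5  0.4 -0.1]
```

View pics/w5.png

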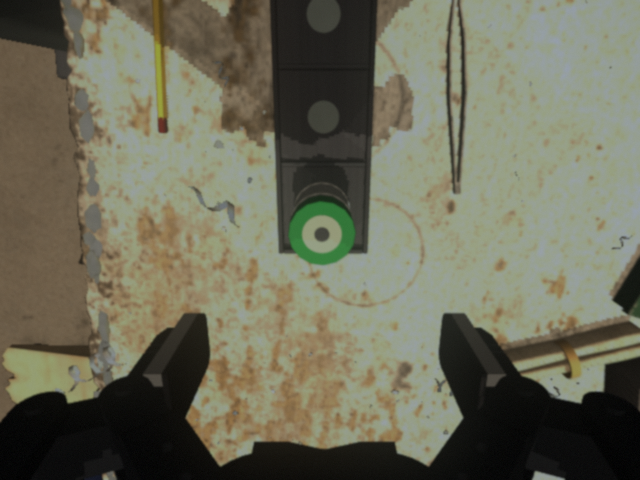

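Green stands in the far bay, its top at (322,233), inside the rim. Next is blue.

>>> {"name": "apply_moves", "arguments": {
  "rows": [
    [[0.05,0.5,0],-2,-1],
    [[0.15,1.5,0],-5,-1],
    [[0.24,2.5,0],-8,-1],
    [[0.34,3.5,0],-11,-1],
    [[0.43,4.5,0],-14,-1]
  ]
}}

```text
time: 9.78
position: [510.4, 27.0, 178.0]
orientation: [-180.0, 0.0, 82.2]
wrist_force: [0.5, -0.2, -0.5]
width: 85.3
grasp_force: 0.0
```

>>> {"name": "apply_moves", "arguments": {
  "rows": [
    [[0.1,1,0],-3.3,-1],
    [[0.19,2,0],-3.3,-1],
    [[0.29,3,0],-3.3,-1],
    [[0.38,4,0],-3.3,-1],
    [[0.38,4,0],-3.3,-1]
  ]
}}

```text
time: 10.4
position: [532.9, 268.3, 177.2]
orientation: [-179.9, 0.0, 79.2]
wrist_force: [-0.4, -1.1, -0.3]
width: 85.3
grasp_force: 0.0
```

```bash
cat >> h.py <<'E'
def ring(f,K,T,z,near):
    """flask-top plaster disc nearest the expected xy: world point"""
    q=K@np.linalg.inv(T)[:3]@[*near,z,1];u,v=q[:2]/q[2];best=None
    m=cv2.inRange(cv2.cvtColor(f,cv2.COLOR_BGR2HSV),(0,0,100),(180,90,255));k=np.zeros_like(m);cv2.circle(k,(int(u),int(v)),26,255,-1)
    c=max(cv2.findContours(m&k,0,2)[0],key=cv2.contourArea);(x,y),a,_=cv2.fitEllipse(cv2.convexHull(c))
    P=cast(K,T,(x,y),z)[0];print('ring',(round(x),round(y)),np.round(a,1),P.round(1));return P
E
python3 - <<'E'
from h import *
d=np.load('w5.npz');ring(d['f'],d['K'],d['T'],76,(485,-245))
ring(*look('w6'),89,(534,265))
E
```

```text
ring (321, 234) [38.3 39.9] [ 483.5 -245.6   76. ]
10.4 [532.9 268.3 177.2] [-1.7989e+02  5.0000e-02  7.9190e+01] 85.3473331752921 [-0.4 -1.1 -0.3]
ring (329, 249) [40.9 43. ] [533.7 264.6  89. ]
```

>>> {"name": "apply_moves", "arguments": {
  "rows": [
    [[0,0,-0.5],0,-1],
    [[0,0,-1.4],0,-1],
    [[0,0,-2],0,-1],
    [[0,0,-2.26],0,-1],
    [[0,0,-2.26],0,-1]
  ]
}}

```text
time: 11.08
position: [533.6, 264.4, 42.7]
orientation: [-179.9, 0.0, 78.9]
wrist_force: [-0.4, 1.2, 0.1]
width: 85.4
grasp_force: 0.0
```

>>> {"name": "apply_moves", "arguments": {
  "rows": [
    [[0,0,0],0,-0.5],
    [[0,0,0],0,0],
    [[0,0,0],0,0.3],
    [[0,0,0],0,1],
    [[0,0,0],0,1]
  ]
}}

```text
time: 11.7
position: [534.4, 265.4, 44.4]
orientation: [179.9, -0.1, 79.0]
wrist_force: [-0.6, -1.2, 7.1]
width: 43.6
grasp_force: 40.0
```

>>> {"name": "apply_moves", "arguments": {
  "rows": [
    [[0,0,0],0,1],
    [[0,0,0],0,1],
    [[0,0,0.3],0,1],
    [[0,0,0.9],0,1],
    [[0,0,1.6],0,1]
  ]
}}

```text
time: 12.32
position: [533.3, 265.0, 140.6]
orientation: [-180.0, 0.0, 79.0]
wrist_force: [0.3, 0.1, -3.6]
width: 43.2
grasp_force: 41.4
```

>>> {"name": "apply_moves", "arguments": {
  "rows": [
    [[-0.07,-0.5,0],3,1],
    [[-0.18,-1.4,0],6,1],
    [[-0.31,-2.4,0],9,1],
    [[-0.43,-3.4,0],12,1],
    [[-0.56,-4.4,0],15,1]
  ]
}}

```text
time: 12.95
position: [499.6, -0.5, 140.2]
orientation: [179.9, 0.0, 94.1]
wrist_force: [1.3, -1.6, -3.3]
width: 43.4
grasp_force: 41.8
```

>>> {"name": "apply_moves", "arguments": {
  "rows": [
    [[-0.13,-1,0],2.3,1],
    [[-0.25,-2,0],2.3,1],
    [[-0.34,-2.7,0],2.3,1],
    [[-0.375,-2.93,0],2.3,1],
    [[-0.375,-2.93,0],2.3,1]
  ]
}}

```text
time: 13.58
position: [477.5, -175.0, 139.5]
orientation: [180.0, -0.0, 96.2]
wrist_force: [0.6, 1.2, -3.1]
width: 43.0
grasp_force: 41.7
```

>>> {"name": "apply_moves", "arguments": {
  "rows": [
    [[0,0,0],0,1],
    [[0,0,-0.6],0,1],
    [[0,0,-1.3],0,1],
    [[0,0,-1.6],0,1],
    [[0,0,-1.7],0,1]
  ]
}}

```text
time: 14.2
position: [477.7, -174.0, 36.6]
orientation: [-180.0, -0.0, 96.3]
wrist_force: [0.3, 0.4, -2.3]
width: 43.4
grasp_force: 41.6
```

>>> {"name": "apply_moves", "arguments": {
  "rows": [
    [[0,0,-0.04],0,1],
    [[0,0,-0.08],0,1],
    [[0,0,-0.08],0,1],
    [[0,0,-0.08],0,1]
  ]
}}

```text
time: 14.7
position: [477.8, -174.8, 32.6]
orientation: [180.0, 0.0, 96.3]
wrist_force: [-0.0, 0.4, -3.0]
width: 43.3
grasp_force: 41.6
```

>>> {"name": "apply_moves", "arguments": {
  "rows": [
    [[0,0,-0.015],0,1],
    [[0,0,-0.025],0,1],
    [[0,0,-0.025],0,1]
  ]
}}

```text
time: 15.08
position: [477.8, -174.8, 31.4]
orientation: [180.0, 0.0, 96.3]
wrist_force: [-4.7, 1.6, 6.6]
width: 43.2
grasp_force: 42.7
```

>>> {"name": "apply_moves", "arguments": {
  "rows": [
    [[0,0,0],0,0.2],
    [[0,0,0],0,-0.2],
    [[0,0,0],0,-1],
    [[0,0,0],0,-1],
    [[0,0,0],0,-1]
  ]
}}

```text
time: 15.7
position: [477.7, -174.7, 30.6]
orientation: [180.0, 0.0, 96.3]
wrist_force: [-0.0, 0.9, -0.5]
width: 85.2
grasp_force: 0.0
```

>>> {"name": "apply_moves", "arguments": {
  "rows": [
    [[0,0,0.3],0,-1],
    [[0,0,1],0,-1],
    [[0,0,1.8],0,-1],
    [[0,0,2.45],0,-1],
    [[0,0,2.45],0,-1]
  ]
}}

```text
time: 16.32
position: [478.7, -175.1, 182.3]
orientation: [179.7, 0.2, 96.3]
wrist_force: [0.8, -0.4, -0.8]
width: 85.1
grasp_force: 0.0
```

>>> {"name": "apply_moves", "arguments": {
  "rows": [
    [[0.05,0.5,0],-3,-1],
    [[0.15,1.4,0],-6,-1],
    [[0.25,2.4,0],-9,-1],
    [[0.36,3.4,0],-12,-1],
    [[0.46,4.4,0],-15,-1]
  ]
}}

```text
time: 16.95
position: [504.8, 91.3, 177.7]
orientation: [180.0, 0.0, 81.2]
wrist_force: [0.7, -0.4, -0.2]
width: 85.3
grasp_force: 0.0
```

>>> {"name": "apply_moves", "arguments": {
  "rows": [
    [[0.1,0.9,0],-2.3,-1],
    [[0.18,1.6,0],-2.3,-1],
    [[0.19,1.785,0],-2.3,-1],
    [[0.19,1.785,0],-2.3,-1]
  ]
}}

```text
time: 17.45
position: [516.4, 196.5, 177.3]
orientation: [-180.0, 0.0, 79.0]
wrist_force: [-0.1, -0.4, 0.2]
width: 85.2
grasp_force: 0.0
```

```bash
python3 - <<'E'
from h import *
ring(*look('w7'),89,(517,196.5))
E
```

```text
17.45 [516.4 196.5 177.3] [-1.7996e+02  3.0000e-02  7.9030e+01] 85.20094773793518 [-0.1 -0.4  0.2]
ring (328, 244) [39.4 41.9] [517.  195.9  89. ]
```

>>> {"name": "apply_moves", "arguments": {
  "rows": [
    [[0,0,-0.5],0,-1],
    [[0,0,-1.4],0,-1],
    [[0,0,-2],0,-1],
    [[0,0,-2.26],0,-1],
    [[0,0,-2.26],0,-1]
  ]
}}

```text
time: 18.12
position: [516.6, 195.7, 42.0]
orientation: [-180.0, 0.0, 78.9]
wrist_force: [0.3, -0.3, 1.1]
width: 85.3
grasp_force: 0.0
```

>>> {"name": "apply_moves", "arguments": {
  "rows": [
    [[0,0,0],0,-0.5],
    [[0,0,0],0,0],
    [[0,0,0],0,0.3],
    [[0,0,0],0,1],
    [[0,0,0],0,1]
  ]
}}

```text
time: 18.75
position: [517.3, 196.6, 43.4]
orientation: [179.9, -0.0, 79.0]
wrist_force: [-1.1, -1.3, 8.3]
width: 43.3
grasp_force: 40.1
```

>>> {"name": "apply_moves", "arguments": {
  "rows": [
    [[0,0,0],0,1],
    [[0,0,0],0,1],
    [[0,0,0.3],0,1],
    [[0,0,0.9],0,1],
    [[0,0,1.6],0,1]
  ]
}}

```text
time: 19.38
position: [516.2, 196.4, 139.8]
orientation: [-180.0, 0.0, 79.0]
wrist_force: [1.2, 0.2, -2.7]
width: 43.3
grasp_force: 41.2
```

>>> {"name": "apply_moves", "arguments": {
  "rows": [
    [[-0.07,-0.5,0],4,1],
    [[-0.21,-1.4,0],8,1],
    [[-0.37,-2.4,0],12,1],
    [[-0.52,-3.4,0],15,1],
    [[-0.68,-4.4,0],17.3,1]
  ]
}}

```text
time: 20.0
position: [475.2, -69.2, 139.4]
orientation: [179.9, 0.0, 96.4]
wrist_force: [0.7, -0.1, -3.4]
width: 43.2
grasp_force: 41.5
```

>>> {"name": "apply_moves", "arguments": {
  "rows": [
    [[-0.1,-0.62,0],0,1],
    [[-0.1,-0.62,0],0,1],
    [[-0.1,-0.62,0],0,1]
  ]
}}

```text
time: 20.38
position: [469.9, -104.5, 138.7]
orientation: [180.0, -0.0, 96.3]
wrist_force: [-1.0, 0.4, -2.5]
width: 43.1
grasp_force: 41.5
```

>>> {"name": "apply_moves", "arguments": {
  "rows": [
    [[0,0,0],0,1],
    [[0,0,-0.6],0,1],
    [[0,0,-1.3],0,1],
    [[0,0,-1.6],0,1],
    [[0,0,-1.7],0,1]
  ]
}}

```text
time: 21.0
position: [469.9, -104.3, 35.7]
orientation: [-180.0, -0.0, 96.3]
wrist_force: [0.6, 1.4, -2.5]
width: 43.0
grasp_force: 41.4
```

>>> {"name": "apply_moves", "arguments": {
  "rows": [
    [[0,0,-0.04],0,1],
    [[0,0,-0.08],0,1],
    [[0,0,-0.09],0,1],
    [[0,0,-0.1],0,1],
    [[0,0,-0.1],0,1]
  ]
}}

```text
time: 21.62
position: [470.0, -104.8, 30.4]
orientation: [180.0, 0.0, 96.3]
wrist_force: [-1.0, -0.4, 1.6]
width: 43.4
grasp_force: 41.8
```

>>> {"name": "apply_moves", "arguments": {
  "rows": [
    [[0,0,0],0,0.2],
    [[0,0,0],0,-0.2],
    [[0,0,0],0,-1],
    [[0,0,0],0,-1],
    [[0,0,0],0,-1]
  ]
}}

```text
time: 22.25
position: [469.8, -104.8, 30.0]
orientation: [180.0, -0.0, 96.3]
wrist_force: [-0.4, -1.1, 0.0]
width: 85.4
grasp_force: 0.0
```

>>> {"name": "apply_moves", "arguments": {
  "rows": [
    [[0,0,0.3],0,-1],
    [[0,0,1],0,-1],
    [[0,0,1.8],0,-1],
    [[0,0,2.45],0,-1],
    [[0,0,2.45],0,-1]
  ]
}}

```text
time: 22.88
position: [470.9, -105.0, 181.5]
orientation: [179.7, 0.1, 96.3]
wrist_force: [-0.1, 0.2, -0.8]
width: 85.1
grasp_force: 0.0
```

>>> {"name": "apply_moves", "arguments": {
  "rows": [
    [[0.07,0.5,0],-4,-1],
    [[0.2,1.4,0],-8,-1],
    [[0.34,2.4,0],-12,-1],
    [[0.48,3.4,0],-15,-1],
    [[0.555,3.92,0],-17.3,-1]
  ]
}}

```text
time: 23.5
position: [502.7, 133.0, 176.9]
orientation: [-180.0, -0.0, 79.0]
wrist_force: [0.6, -0.8, 0.8]
width: 85.4
grasp_force: 0.0
```

>>> {"name": "apply_moves", "arguments": {
  "rows": [
    [[0,0,0],0,-1],
    [[0,0,0],0,-1]
  ]
}}

```text
time: 23.75
position: [502.9, 130.1, 176.8]
orientation: [-180.0, 0.0, 79.0]
wrist_force: [1.3, -1.1, 0.4]
width: 85.5
grasp_force: 0.0
```

```bash
python3 - <<'E'
from h import *
ring(*look('w8'),89,(503.3,130.3))
E
```

```text
23.75 [502.9 130.1 176.8] [-1.7997e+02  2.0000e-02  7.9010e+01] 85.47925997326804 [ 1.3 -1.1  0.4]
ring (327, 243) [39.5 42. ] [503.1 130.3  89. ]
```

>>> {"name": "apply_moves", "arguments": {
  "rows": [
    [[0,0,-0.5],0,-1],
    [[0,0,-1.4],0,-1],
    [[0,0,-2],0,-1],
    [[0,0,-2.25],0,-1],
    [[0,0,-2.25],0,-1]
  ]
}}

```text
time: 24.42
position: [503.1, 129.9, 42.0]
orientation: [-180.0, 0.0, 78.9]
wrist_force: [0.8, -0.5, 0.6]
width: 85.4
grasp_force: 0.0
```

>>> {"name": "apply_moves", "arguments": {
  "rows": [
    [[0,0,0],0,-0.5],
    [[0,0,0],0,0],
    [[0,0,0],0,0.3],
    [[0,0,0],0,1],
    [[0,0,0],0,1]
  ]
}}

```text
time: 25.05
position: [503.8, 130.6, 43.4]
orientation: [179.9, -0.0, 79.0]
wrist_force: [-1.0, -0.4, 6.9]
width: 43.1
grasp_force: 40.1
```

>>> {"name": "apply_moves", "arguments": {
  "rows": [
    [[0,0,0],0,1],
    [[0,0,0],0,1],
    [[0,0,0.3],0,1],
    [[0,0,0.9],0,1],
    [[0,0,1.6],0,1]
  ]
}}

```text
time: 25.68
position: [502.7, 130.4, 139.9]
orientation: [-180.0, 0.0, 79.0]
wrist_force: [1.3, 0.1, -1.8]
width: 42.9
grasp_force: 41.2
```

>>> {"name": "apply_moves", "arguments": {
  "rows": [
    [[-0.13,-0.5,0],5,1],
    [[-0.34,-1.4,0],10,1],
    [[-0.56,-2.3,0],15,1],
    [[-0.68,-2.765,0],17.3,1],
    [[-0.68,-2.765,0],17.3,1]
  ]
}}

```text
time: 26.3
position: [462.0, -37.0, 139.3]
orientation: [179.9, 0.0, 96.1]
wrist_force: [-0.5, 0.2, -2.5]
width: 43.0
grasp_force: 41.4
```

>>> {"name": "apply_moves", "arguments": {
  "rows": [
    [[0,0,0],0,1],
    [[0,0,-0.6],0,1],
    [[0,0,-1.3],0,1],
    [[0,0,-1.6],0,1],
    [[0,0,-1.7],0,1]
  ]
}}

```text
time: 26.92
position: [462.4, -34.9, 35.8]
orientation: [-180.0, -0.0, 96.3]
wrist_force: [0.7, 0.7, -1.9]
width: 43.3
grasp_force: 41.3
```

>>> {"name": "apply_moves", "arguments": {
  "rows": [
    [[0,0,-0.04],0,1],
    [[0,0,-0.08],0,1],
    [[0,0,-0.09],0,1],
    [[0,0,-0.1],0,1],
    [[0,0,-0.1],0,1]
  ]
}}

```text
time: 27.55
position: [462.5, -35.5, 30.4]
orientation: [180.0, 0.0, 96.3]
wrist_force: [-0.7, -0.2, 0.5]
width: 43.0
grasp_force: 41.7
```

Contact made. Releasing, rising, and backing up for a look at the whole tray.

>>> {"name": "apply_moves", "arguments": {
  "rows": [
    [[0,0,0],0,0.2],
    [[0,0,0],0,-0.2],
    [[0,0,0],0,-1],
    [[0,0,0],0,-1],
    [[0,0,0],0,-1]
  ]
}}

```text
time: 28.18
position: [462.3, -35.5, 30.0]
orientation: [180.0, -0.0, 96.3]
wrist_force: [-0.3, 0.2, -1.3]
width: 85.4
grasp_force: 0.0
```

>>> {"name": "apply_moves", "arguments": {
  "rows": [
    [[0,0,0.3],0,-1],
    [[0,0,1],0,-1],
    [[0,0,2],0,-1],
    [[0,0,3],0,-1],
    [[0.1,-0.8,3.5],0,-1]
  ]
}}

```text
time: 28.8
position: [468.8, -82.5, 245.4]
orientation: [179.7, 0.1, 96.5]
wrist_force: [0.8, -0.3, -0.4]
width: 85.6
grasp_force: 0.0
```

>>> {"name": "apply_moves", "arguments": {
  "rows": [
    [[0.1,-0.5,0],0,-1],
    [[0.1,-0.5,0],0,-1],
    [[0.1,-0.5,0],0,-1],
    [[0.1,-0.5,0],0,-1]
  ]
}}

```text
time: 29.3
position: [474.2, -112.8, 240.3]
orientation: [180.0, -0.0, 96.3]
wrist_force: [0.9, 0.2, 0.2]
width: 85.4
grasp_force: 0.0
```

```bash
python3 - <<'E'
from h import *
f,K,T=look('w9')
for p in((462.4,-35.5),(469.8,-104.8),(477.6,-174.8),(485,-245)): ring(f,K,T,76,p)
E
```

```text
29.3 [ 474.2 -112.8  240.3] [179.99  -0.    96.32] 85.40259039400536 [0.9 0.2 0.2]
ring (320, 108) [32.7 34.7] [460.8 -35.5  76. ]
ring (320, 202) [31.7 32.1] [ 468.3 -105.1   76. ]
ring (320, 284) [28.8 31.4] [ 476.1 -174.8   76. ]
ring (320, 358) [25.7 29.7] [ 483.7 -245.9   76. ]
```

View pics/w9.png

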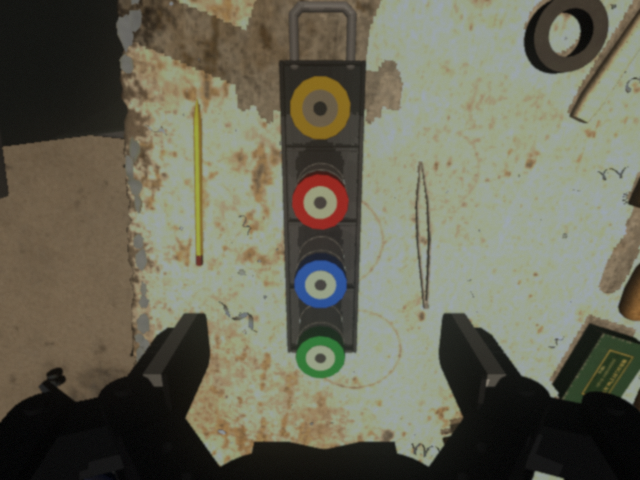

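The view shows yellow (320,108), red (320,202), blue (320,284) and green (320,358) from the handle end. All are upright and within 2–3 mm of their bay centres, and the gripper is clear.

```bash
python3 -c "
from plant import r
print(r.finish_job())"
```

```text
the job is handed in; nothing more can be done
None
```

All four flasks stand upright in the kiln tray in reverse order (yellow nearest the handle, then red, blue, and green farthest), each within about 3 mm of its bay centre; the job was handed in at about 29 s.

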